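# Switch off the waffle iron and lift the waffle out

### The arm

A 6-joint arm with a two-finger parallel gripper is mounted at the origin on a cart in front of the work surface, level with it; the furniture and walls round the work are solid. World frame = base frame: x ahead of the robot, y to its left, z up, the work surface at z = 0. Lengths are in m, angles in rad, forces in N, time in s.
With the tool pointing down it reaches from about 0.3 to 0.75 m from the base axis. Payload 8.5 kg.
Tool frame: the origin (TCP) lies at the very end of the fingers, on their centre line; the grasp point (between the pads) lies grip_point_offset behind it (grip_point_offset is the distance from the TCP to the grasp point, in m); z points along the fingers, y is the line along which they close (so a half turn about z gives the same grasp; the last joint's range is limited). The gripper opens to 88 mm and grips with 3 to 60 N. Pads are 18 mm wide; open, the fingers measure 123 mm over their backs; the gripper's body (75 mm by 187 mm) begins 45 mm behind the grasp point.
Start: joints at [0.923, 0.381, 1.297, -0, 1.464, -0.215], TCP at [0.231, 0.499, 0.239] pointing down, gripper open.
Joint ranges: [-3.11, 3.11], [-0.89, 2.33], [0.22, 2.48], [-1.42, 4.56], [0.17, 2.85], [-2.88, 2.88]. Speed limits (rad/s): [2.39, 2.39, 3.14, 3.14, 3.14, 3.14].

### API

Orientations are given as a unit quaternion [w, x, y, z].
In Python, from plant import * gives the robot as it stands.
- The arm moves only by the shell command python3 -m inch 'ROWS'. ROWS is a JSON object of lists of equal length, an entry for each row: "linear": the shift along the tool's x, y, z in m, a list of three; "twist": the turn about the tool's z in degrees; "fingers": the opening, from -1 (shut) to 1 (fully open), so that 0 is half open. In form: {"linear": [[dx, dy, dz], ...], "twist": [twist, ...], "fingers": [fingers, ...]}. A call has 1 to 5 rows; each row is the pose to reach, as a shift and turn from the pose commanded when the call began, along the tool's axes at that moment; what a row does not reach only later rows make up. A row lasts 1/12 s, in which the tool goes at most 41.7 mm and 7.16 degrees, less where a joint would pass 70% of its speed; a pose out of reach is approached as far as the arm can. A call with a gripper value outside its range is refused whole. The fingers move at their own pace and stop on an object; the grip force is fixed at half the most. Time passes only in rows, so rows that repeat a pose let the fingers close. It gives the time, the measured TCP pose, the force, the opening and the grip force at its end, in the units of the state.
- get_state(): the state, without advancing time (a new reading comes with each control period).
- capture(name): name is "scene" or "top" or "wrist"; returns (picture, depth): 480x640x3 uint8, red, green, blue; 480x640 float32, m along the optical axis (not along the pixel's ray), 0 where there is no reading.
- camera_info(name): a dict with "K" (3x3 intrinsics, pixels), "k1" (the pictures are not rectified: a ray, as slopes to the right and down, at radius r is drawn at 1 + k1 r^2 times it, then the intrinsics apply), "world_from_camera" (4x4, takes a point from camera to world coordinates). Camera axes: x right, y down, z forward; pixel columns grow to the right and rows downward; lengths in m; the calibration is good to about 2 mm. A picture is of the moment at which its call begins: read the wrist's pose just before it. camera_info takes no time and is no camera call; for the wrist camera it gives the pose at the moment of the call.
- job_done(): hands the job in; it is judged then, once.
The state is a dict: "time_s": time; "joint_pos": joint angles; "qd": joint speeds; "tau": joint torques, N m; "eef_pos": TCP position; "tcp_rot": TCP orientation; "force": force on the tool from outside, world axes, zero at the start; "torque": the same for the moment, N m; "finger_gap": finger opening in m; "grip_force": force on a finger pad.
Only numpy, scipy, OpenCV 4.12 (cv2) and the standard library are available. Lean on these libraries where they do the work, as an engineer would, in place of code of your own. Each camera call takes 0.05 s, during which the arm holds its last target. There are 200 camera calls.

### The job

The waffle is done: turn the waffle iron's dial to off (the long raised mark), then take the waffle out of the open iron, working in under its half-open lid and easing the rear end out from beneath the lip, and lay it gently flat in the middle of the empty plate on the board, same side up. Leave the dial at off, the plate where it stands and the spice jar, garlic and shaker undisturbed.

Things in the scene. Friction and masses are not known exactly. Their poses are not given: they have to be found in the camera images.
- iron: open waffle iron, fixed, on a wooden board (top z = 0.087). Origin: at board height under the middle of its cavity; x to its rear (hinge), y to its left, z up. Base x -92 to 108, y -74 to 74 mm, rim 56 mm high, level with the waffle's top. Dial pod on its right: x -100 to -16, y -154 to -74, 50 mm high. Iron offsets below are mm in this frame
- iron_cavity (a point): middle of the cavity floor, 30 mm above the board, axes as the iron. The cavity spans x -80 to 78, y -32 to 32; side walls reach the rim at 56 mm, the 11 mm thick front wall only 42 mm. At x -34 to 47 a finger pocket opens each long side (out to y 65 and -65, floor 6 mm above the board): only there can the waffle be gripped
- iron_lip (a point): middle of the front edge of the steel lip (iron x 63, y 0; 58 mm, its underside). The lip is 7 mm thick, 70 mm wide and covers the cavity's last 15 mm, so the waffle's rear end lies under it with 2 mm of air: it cannot rise straight up. Raise its front 6 to 10 degrees (pivot: rear end under the lip) and draw it out forward and up
- iron_lid_edge (a point): middle of the lid's free edge, underside (iron x -17, y 0; 212 mm). The lid, 190 x 132 x 28 mm, fixed half open, slopes at 52 degrees from level from the hinge (x 100, 62 mm) up and forward to here, over the pockets: a vertical gripper does not fit; one leaning 35 to 42 degrees, its wrist towards the iron's front, does
- waffle: crisp slim waffle, rigid, 150 x 60 x 26 mm, about 140 g, with a grid of ribs on top, lying in the cavity with 2 to 5 mm play. Origin: centre of its underside; x along its length, y across (the 60 mm to grip), z up. It can turn in the fingers about the line between them
- heat_dial (a joint): dial angle (rad), grows clockwise from above; 0 = off, pointer at the one long raised mark, towards the iron's rear; short marks at -0.7, 0.7, 1.4; stops at -0.9 and 1.6. A light click holds it at each mark (about 0.05 N m to turn it)
- heat_dial_grip (a point): point on the dial's upright axis (iron x -58, y -114; 73.5 mm above the board) at half height of its bar grip, which is 46 long, 12 wide, 24 mm high (top 85.5 mm above the board). Its x runs along the bar to the pointer end and turns with the dial
- plate: empty round china plate on the board, 199 mm across, 20 mm high, loose, 0.4 kg. Origin: centre of its underside, z up. Shallow inside: the laid waffle's underside comes to about 14 to 20 mm above the plate's underside
- spice_jar: spice jar, 41 mm across, 105 mm high, standing right of the iron behind the dial; leave it alone. Origin: centre of its underside
- garlic: garlic bulb, 60 mm, behind the plate; leave it alone. Origin: centre of its underside
- shaker: steel shaker, 55 mm across, 86 mm high, behind the plate; leave it alone. Origin: centre of its underside

How it is judged:
By the outcome, as a careful person would: the job done as asked, in the order asked, and still so for the second after the job is handed in, with the robot touching nothing.
It also fails if it takes over 48 s, if anything falls off the work surface, if the arm or the gripper's body presses on something with over 40 N, if the wrist force passes 120 N, or if a joint passes its speed limit or range.

## Working session

There is one attempt and no reset: what is moved stays moved. The work goes in short steps, Python scripts to look and compute and a shell command to move; the robot and the scene stay as the last step left them, time stands still between calls to the robot, and variables do not carry over. Pictures are saved under pics/ and viewed, at most 10 in all, crops included, and the job is handed in when it is done.

```bash
ls -la; python3 -m inch --help 2>&1 | head -40; mkdir -p pics
python3 - <<'E'
from plant import *
import cv2
print(get_state())
for n in ("scene","top"):
    p,d=capture(n); cv2.imwrite(f"pics/{n}0.png",p[...,::-1]); 
    import numpy as np; np.save(n+"_d.npy",d); np.save(n+"_p.npy",p)
    print(n,camera_info(n))
E
```

```text
total 12
drwxr-xr-x  3 agent agent 4096 Dec  3 20:17 .
drwxr-xr-x 23 root  root  4096 Dec  3 20:17 ..
drwxr-xr-x  2 agent agent 4096 Dec  3 20:17 pics
invalid input: not JSON, or not a number
{'time_s': 0.0, 'joint_pos': array([ 9.22695181e-01,  3.81204324e-01,  1.29823599e+00,  2.21118941e-06,
        1.46355823e+00, -2.15290310e-01]), 'qd': array([ 0.00015737, -0.00055012, -0.00193928, -0.00130049,  0.00027781,
        0.00023946]), 'tau': array([-1.33632446e-05, -4.37931061e+01, -2.24555951e+01,  7.12889316e-02,
        3.52905155e-02, -6.84317524e-05]), 'eef_pos': array([0.23051798, 0.49907221, 0.23814164]), 'tcp_rot': array([-2.95120274e-04,  2.14720340e-01,  9.76675320e-01, -6.37998756e-04]), 'force': array([-0.79963271,  0.03533387, -0.38535107]), 'torque': array([ 0.0451905 , -0.06601927, -0.01101135]), 'grip_force': 0.0, 'finger_gap': 0.0879825584694308}
scene {'K': array([[496.44933597,   0.        , 315.83199115],
       [  0.        , 496.44933597, 244.24507136],
       [  0.        ,   0.        ,   1.        ]]), 'k1': -0.10284483691546523, 'world_from_camera': array([[ 0.89612997, -0.27468683,  0.34856596,  0.26421341],
       [-0.44340911, -0.58679266,  0.67754169, -0.7435091 ],
       [ 0.01842417, -0.76172273, -0.64764113,  0.88576108],
       [ 0.        ,  0.        ,  0.        ,  1.        ]])}
top {'K': array([[528.73539785,   0.        , 322.78499093],
       [  0.        , 528.73539785, 243.93375063],
       [  0.        ,   0.        ,   1.        ]]), 'k1': -0.11059627451894122, 'world_from_camera': array([[ 1.13099731e-02, -9.88113982e-01,  1.53306369e-01,
         4.92409364e-01],
       [-9.99935216e-01, -1.13731480e-02,  4.64911082e-04,
        -6.72240041e-02],
       [ 1.28419089e-03, -1.53301695e-01, -9.88178598e-01,
         1.24641122e+00],
       [ 0.00000000e+00,  0.00000000e+00,  0.00000000e+00,
         1.00000000e+00]])}
```

View pics/top0.png

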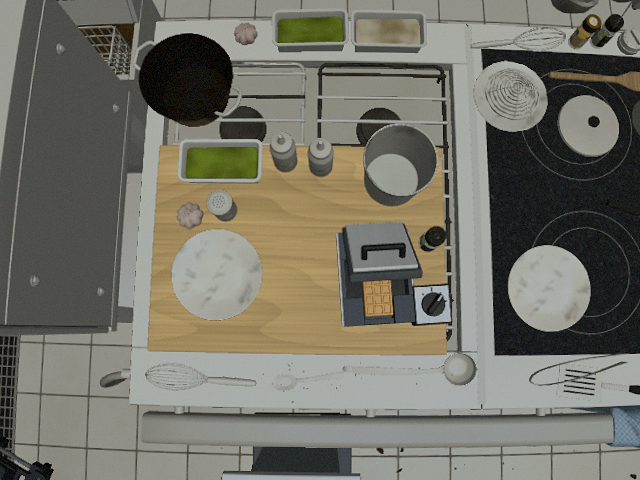

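View pics/scene0.png

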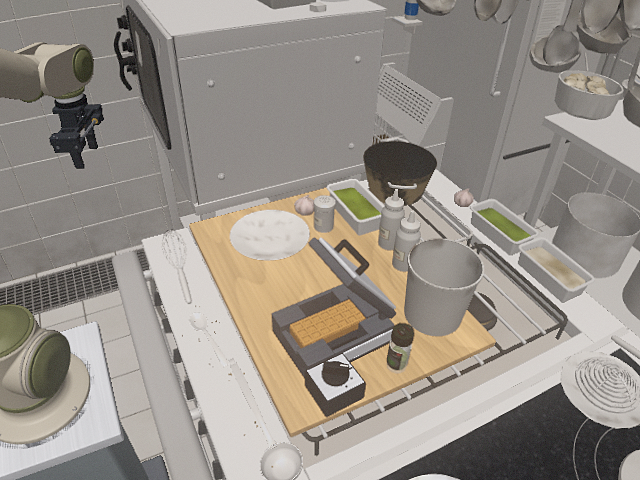

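```bash
cat > h.py <<'E'
import numpy as np, cv2
from plant import *
def rays(ci,uv):
    D=np.array([ci["k1"],0,0,0,0]); uv=np.asarray(uv,float).reshape(-1,1,2)
    n=cv2.undistortPointsIter(uv,ci["K"],D,None,None,(3,50,1e-9)).reshape(-1,2)
    return np.c_[n,np.ones(len(n))]
def onplane(ci,uv,z):
    T=ci["world_from_camera"]; r=rays(ci,uv)@T[:3,:3].T; o=T[:3,3]
    return o+r*((z-o[2])/r[:,2])[:,None]
def cloud(ci,d,uv):
    uv=np.asarray(uv).reshape(-1,2); T=ci["world_from_camera"]
    z=d[uv[:,1].astype(int),uv[:,0].astype(int)]
    return (rays(ci,uv)*z[:,None])@T[:3,:3].T+T[:3,3]
def biggest(m):
    cs,_=cv2.findContours(m.astype(np.uint8),cv2.RETR_EXTERNAL,cv2.CHAIN_APPROX_NONE)
    return max(cs,key=cv2.contourArea).reshape(-1,2)
E
python3 - <<'E'
from h import *
print("gpo",grip_point_offset)
def rect(P):
    (c,s,a)=cv2.minAreaRect((P[:,:2]*1000).astype(np.float32)); return np.round(c,1),np.round(s,1),round(a,1),np.round(cv2.boxPoints((c,s,a))).tolist()
for n in("top","scene"):
    ci=camera_info(n);p=np.load(n+"_p.npy");d=np.load(n+"_d.npy")
    hsv=cv2.cvtColor(p,cv2.COLOR_RGB2HSV); H,S,V=[hsv[...,i].astype(int) for i in range(3)]
    # waffle: strong orange; restrict to region of the iron
    roi=np.zeros(H.shape,bool)
    if n=="top": roi[270:325,355:402]=1
    else: roi[295:355,285:375]=1
    m=roi&(H>8)&(H<22)&(S>140)
    c=biggest(m); print(n,"waffle",rect(onplane(ci,c,.143)))
    C=cloud(ci,d,np.argwhere(m)[:,::-1]); print(" depth z median",np.median(C[:,2]))
    roi[:]=0
    if n=="top": roi[275:335,408:460]=1
    else: roi[350:400,300:370]=1
    m=roi&(S<45)&(V>150)
    c=biggest(m); P=onplane(ci,c,.137); print(n,"pod",rect(P)); 
    C=cloud(ci,d,np.argwhere(m)[:,::-1]); print(" depth z",np.median(C[:,2]))
    # plate
    roi[:]=0
    if n=="top": roi[222:325,165:270]=1
    else: roi[205:265,222:318]=1
    m=roi&(S<60)&(V>130)
    c=biggest(m); P=onplane(ci,c,.107)
    print(n,"plate",[np.round(x,1) for x in cv2.minEnclosingCircle((P[:,:2]*1000).astype(np.float32))],"ell",cv2.fitEllipse((P[:,:2]*1000).astype(np.float32)))
p=np.load("top_p.npy")[215:345,325:465]; cv2.imwrite("pics/c1.png",cv2.resize(p[...,::-1],None,fx=4.5,fy=4.5,interpolation=2))
E
```

```text
gpo 0.0187
top waffle (array([ 548.7, -153.4]), array([70.9,  3.8]), 4.0, [[513.0, -154.0], [513.0, -158.0], [584.0, -153.0], [584.0, -149.0]])
 depth z median 0.1430399863888714
top pod (array([ 539.5, -297.7]), array([75.7, 70.5]), 4.2, [[499.0, -265.0], [504.0, -336.0], [580.0, -330.0], [575.0, -260.0]])
 depth z 0.1389660145888888
top plate [array([601.3, 164.6]), np.float64(99.8)] ell ((601.3261108398438, 164.43800354003906), (197.15432739257812, 197.27938842773438), 126.68403625488281)
scene waffle (array([ 589. , -195.2]), array([6.5, 3. ]), 25.5, [[585.0, -195.0], [587.0, -198.0], [593.0, -195.0], [591.0, -192.0]])
 depth z median 0.1391456033043456
scene pod (array([ 537. , -300.5]), array([76.6, 71.8]), 3.7, [[496.0, -267.0], [501.0, -339.0], [578.0, -334.0], [573.0, -262.0]])
 depth z 0.13692738199333698
scene plate [array([597.7, 159. ]), np.float64(100.0)] ell ((597.8016967773438, 158.54188537597656), (195.6138153076172, 197.38673400878906), 60.21112060546875)
```

View pics/c1.png

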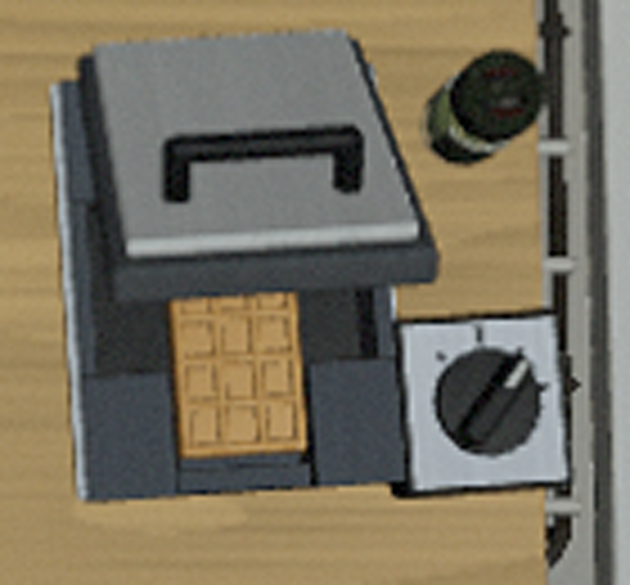

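Run:
```python
from h import *
from scipy.spatial.transform import Rotation as R
s=get_state(); q=s["tcp_rot"]; Rm=R.from_quat(q[[1,2,3,0]]).as_matrix(); print(np.round(Rm,3))
for n in("scene","top"):
    ci=camera_info(n); d=np.load(n+"_d.npy")
    vv,uu=np.mgrid[0:480,0:640]; uv=np.c_[uu.ravel(),vv.ravel()]
    uv=uv[d.ravel()>0]; C=(cloud(ci,d,uv)-s["eef_pos"])@Rm
    for z0 in range(0,-340,-20):
        m=(np.abs(C[:,0])<.15)&(np.abs(C[:,1])<.15)&(C[:,2]*1000<z0)&(C[:,2]*1000>z0-20)
        if m.sum()>8: print(n,z0,m.sum(),np.round(1000*np.percentile(C[m],[3,97],axis=0)[:,:2]).tolist())
# jar, dial
ci=camera_info("top");d=np.load("top_d.npy")
print(onplane(ci,[[325+498/4.5,215+85/4.5]],.192))
```

```text
[[-0.908  0.419 -0.001]
 [ 0.419  0.908 -0.001]
 [ 0.    -0.001 -1.   ]]
scene 0 130 [[-12.0, -61.0], [9.0, 55.0]]
scene -20 131 [[-12.0, -64.0], [8.0, 54.0]]
scene -40 79 [[-14.0, -66.0], [10.0, 58.0]]
scene -60 343 [[-35.0, -89.0], [29.0, 75.0]]
scene -80 400 [[-36.0, -95.0], [27.0, 79.0]]
scene -100 617 [[-35.0, -95.0], [26.0, 84.0]]
scene -120 169 [[-22.0, -45.0], [18.0, 9.0]]
scene -140 310 [[-36.0, -44.0], [30.0, 2.0]]
scene -160 234 [[-35.0, -38.0], [26.0, 9.0]]
scene -180 132 [[-41.0, -42.0], [8.0, 3.0]]
scene -200 200 [[-65.0, -137.0], [32.0, 9.0]]
scene -220 510 [[-70.0, -146.0], [10.0, 11.0]]
scene -240 543 [[-72.0, -148.0], [-14.0, 18.0]]
scene -260 590 [[-70.0, -148.0], [16.0, 18.0]]
scene -280 1057 [[-61.0, -141.0], [57.0, 9.0]]
scene -300 128 [[-40.0, -148.0], [29.0, -85.0]]
top 0 83 [[-13.0, -56.0], [4.0, 56.0]]
top -20 20 [[-12.0, -58.0], [-3.0, 52.0]]
top -60 134 [[-36.0, -85.0], [-19.0, 17.0]]
top -80 304 [[-36.0, -90.0], [-12.0, 13.0]]
top -100 425 [[-36.0, -88.0], [-7.0, -6.0]]
top -120 53 [[-22.0, -40.0], [-7.0, -32.0]]
top -140 106 [[-36.0, -40.0], [-14.0, -27.0]]
[[ 0.67932031 -0.2962021   0.192     ]]
```

```bash
python3 -m inch '{"linear":[[-0.12,-0.159,-0.023],[-0.12,-0.159,-0.023],[-0.12,-0.159,-0.023],[-0.12,-0.159,-0.023],[-0.12,-0.159,-0.023]],"twist":[0,0,0,0,0],"fingers":[1,1,1,1,1]}'
python3 -m inch '{"linear":[[-0.12,-0.159,-0.023],[-0.12,-0.159,-0.023],[-0.12,-0.159,-0.023],[-0.12,-0.159,-0.023],[-0.12,-0.159,-0.023]],"twist":[0,0,0,0,0],"fingers":[1,1,1,1,1]}'
python3 -m inch '{"linear":[[-0.12,-0.159,-0.023],[-0.12,-0.159,-0.023],[-0.12,-0.159,-0.023],[-0.12,-0.159,-0.023],[-0.12,-0.159,-0.023]],"twist":[0,0,0,0,0],"fingers":[1,1,1,1,1]}'
python3 -m inch '{"linear":[[-0.12,-0.159,-0.023],[-0.12,-0.159,-0.023],[-0.12,-0.159,-0.023],[-0.12,-0.159,-0.023],[-0.12,-0.159,-0.023]],"twist":[0,0,0,0,0],"fingers":[1,1,1,1,1]}'
python3 -m inch '{"linear":[[0,0,0],[0,0,0],[0,0,0],[0,0,0],[0,0,0]],"twist":[7,14,21,28,35],"fingers":[1,1,1,1,1]}'
python3 -m inch '{"linear":[[0,0,0],[0,0,0],[0,0,0],[0,0,0],[0,0,0]],"twist":[7,14,21,28,35],"fingers":[1,1,1,1,1]}'
python3 -m inch '{"linear":[[0,0,0],[0,0,0],[0,0,0],[0,0,0],[0,0,0]],"twist":[7,14,21,28,31.2],"fingers":[1,1,1,1,1]}'
cat >> h.py <<'E'
from scipy.spatial.transform import Rotation as Ro
def st():
    s=get_state(); q=s["tcp_rot"]; M=Ro.from_quat(q[[1,2,3,0]]).as_matrix()
    print("t",round(s["time_s"],2),"p",np.round(s["eef_pos"],4),"F",np.round(s["force"],1),"gap",round(s["finger_gap"],4),"gf",round(s["grip_force"],1),"yaw_y",round(np.degrees(np.arctan2(M[1,1],M[0,1])),1),"z",np.round(M[:,2],3),"j",np.round(s["joint_pos"],2))
    return s,M
def shift(target):
    s,M=st(); print("tool shift",np.round((np.array(target)-s["eef_pos"])@M,4)); return M
E
python3 -c "
from h import *
shift([.538,-.299,.26])"
```

```text
time_s: 0.52
eef_pos: [0.2726, 0.3024, 0.2618]
tcp_rot: [-0.0, 0.215, 0.977, -0.0]
force: [0.8, 1.2, 0.3]
finger_gap: 0.0882
grip_force: 0.0
time_s: 0.93
eef_pos: [0.3149, 0.1077, 0.285]
tcp_rot: [0.0, 0.215, 0.977, -0.0]
force: [1.2, -0.1, -0.0]
finger_gap: 0.0882
grip_force: 0.0
time_s: 1.35
eef_pos: [0.3573, -0.0875, 0.308]
tcp_rot: [0.0, 0.215, 0.977, -0.0]
force: [-0.1, 0.8, 0.7]
finger_gap: 0.0885
grip_force: 0.0
time_s: 1.77
eef_pos: [0.3996, -0.2822, 0.3305]
tcp_rot: [-0.0, 0.215, 0.977, 0.0]
force: [0.2, 0.1, 0.0]
finger_gap: 0.0878
grip_force: 0.0
time_s: 2.18
eef_pos: [0.3996, -0.2794, 0.3304]
tcp_rot: [-0.0, 0.501, 0.865, 0.0]
force: [0.1, 0.2, -0.3]
finger_gap: 0.088
grip_force: 0.0
time_s: 2.6
eef_pos: [0.3996, -0.2793, 0.3304]
tcp_rot: [-0.0, 0.738, 0.675, 0.0]
force: [-0.0, 0.2, 0.1]
finger_gap: 0.0879
grip_force: 0.0
time_s: 3.02
eef_pos: [0.3996, -0.2793, 0.3304]
tcp_rot: [-0.0, 0.892, 0.451, -0.0]
force: [-0.7, 0.3, -0.4]
finger_gap: 0.0884
grip_force: 0.0
t 3.02 p [ 0.3996 -0.2793  0.3304] F [-0.7  0.3 -0.4] gap 0.0884 gf 0.0 yaw_y -36.4 z [-0.001  0.001 -1.   ] j [-0.85  0.22  1.27 -0.    1.65 -0.22]
tool shift [0.0662 0.1232 0.0703]
```

```bash
python3 -m inch '{"linear":[[0.066,0.123,0.07],[0.066,0.123,0.07],[0.066,0.123,0.07],[0.066,0.123,0.07],[0.066,0.123,0.07]],"twist":[0,0,0,0,0],"fingers":[1,1,1,1,1]}'
python3 - <<'E'
from h import *
shift([.538,-.299,.153])
ci=camera_info("wrist"); p,d=capture("wrist")
np.save("w_p.npy",p);np.save("w_d.npy",d);np.save("w_T.npy",ci["world_from_camera"])
cv2.imwrite("pics/w1.png",p[...,::-1]); print(ci)
E
```

```text
time_s: 3.43
eef_pos: [0.5407, -0.2978, 0.2554]
tcp_rot: [-0.003, 0.891, 0.455, -0.001]
force: [-0.1, -0.1, -1.0]
finger_gap: 0.0881
grip_force: 0.0
t 3.43 p [ 0.5407 -0.2978  0.2554] F [-0.1 -0.1 -1. ] gap 0.0881 gf 0.0 yaw_y -35.9 z [-0.005  0.005 -1.   ] j [-0.7   0.5   1.06  0.    1.59 -0.07]
tool shift [-0.0027 -0.0007  0.1024]
{'K': array([[354.79926427,   0.        , 318.97687499],
       [  0.        , 354.79926427, 238.5545943 ],
       [  0.        ,   0.        ,   1.        ]]), 'k1': -0.035367557894872295, 'world_from_camera': array([[ 0.81072357, -0.55790293, -0.17740242,  0.58590858],
       [-0.58538732, -0.77617171, -0.23426304, -0.23783589],
       [-0.0069987 ,  0.29377169, -0.95584999,  0.40161751],
       [ 0.        ,  0.        ,  0.        ,  1.        ]])}
```

View pics/w1.png

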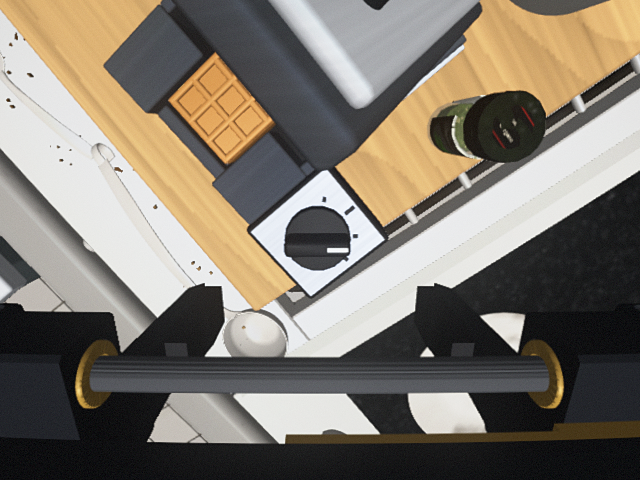

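Run:
```python
from h import *
ci=camera_info("wrist"); ci["world_from_camera"]=np.load("w_T.npy")
f=lambda uv,z: np.round(1000*onplane(ci,uv,z)[:,:2],1).tolist()
print("pod corners",f([[328,170],[386,240],[310,297],[248,230]],.137))
print("bar ends",f([[287,239],[350,243]],.1725), "wf front",f([[169,98],[224,164]],.143),"wf side",f([[272,127],[213,54]],.143))
p=np.load("w_p.npy"); hsv=cv2.cvtColor(p,cv2.COLOR_RGB2HSV); H,S,V=[hsv[...,i].astype(int) for i in range(3)]
roi=np.zeros(H.shape,bool); roi[165:302,244:392]=1
P=onplane(ci,biggest(roi&(S<45)&(V>150)),.137)[:,:2]*1000; print(cv2.minAreaRect(P.astype(np.float32)))
```

```text
pod corners [[573.2, -263.7], [578.6, -334.2], [501.3, -339.2], [496.1, -264.9]]
bar ends [[525.6, -281.6], [558.6, -308.8]] wf front [[513.3, -158.7], [515.2, -215.7]] wf side [[559.0, -216.0], [555.9, -155.7]]
((537.3438720703125, -299.7373962402344), (76.36106872558594, 72.2352294921875), 4.313089370727539)
```

```bash
python3 -m inch '{"linear":[[-0.003,-0.001,0.035],[-0.003,-0.001,0.07],[-0.003,-0.001,0.095],[-0.003,-0.001,0.1],[-0.003,-0.001,0.1]],"twist":[0,0,0,0,0],"fingers":[1,1,1,1,1]}'
python3 -m inch '{"linear":[[0,0,0],[0,0,0],[0,0,0],[0,0,0],[0,0,0]],"twist":[0,0,0,0,0],"fingers":[-0.1,-0.1,-0.1,-0.1,-0.1]}'
python3 -m inch '{"linear":[[0,0,0],[0,0,0],[0,0,0],[0,0,0],[0,0,0]],"twist":[0,0,0,0,0],"fingers":[-0.3,-0.3,-0.3,-0.3,-0.3]}'
python3 -c "
from h import *
shift([.538,-.299,.153])"
```

```text
time_s: 3.9
eef_pos: [0.5345, -0.3, 0.1605]
tcp_rot: [-0.001, 0.891, 0.454, -0.0]
force: [0.3, 0.2, 0.2]
finger_gap: 0.088
grip_force: 0.0
time_s: 4.32
eef_pos: [0.5356, -0.3002, 0.1615]
tcp_rot: [0.001, 0.891, 0.454, 0.0]
force: [0.7, -0.2, 0.0]
finger_gap: 0.0568
grip_force: 0.0
time_s: 4.73
eef_pos: [0.5358, -0.3005, 0.1611]
tcp_rot: [0.001, 0.891, 0.454, 0.0]
force: [4.3, -1.6, 1.2]
finger_gap: 0.0457
grip_force: 30.0
t 4.73 p [ 0.5358 -0.3005  0.1611] F [ 4.3 -1.6  1.2] gap 0.0457 gf 30.0 yaw_y -36.0 z [ 0.001 -0.001 -1.   ] j [-0.7   0.55  1.23  0.    1.35 -0.08]
tool shift [0.0025 0.0008 0.0081]
```

```bash
python3 -m inch '{"linear":[[0.001,0.001,0],[0.001,0.001,0],[0.001,0.001,0],[0.001,0.001,0],[0.001,0.001,0]],"twist":[-6,-12,-18,-24,-30],"fingers":[-0.3,-0.3,-0.3,-0.3,-0.3]}'
python3 -m inch '{"linear":[[0,0,0],[0,0,0],[0,0,0],[0,0,0]],"twist":[-5,-10,-10.5,-10.5],"fingers":[-0.3,-0.3,-0.3,-0.3]}'
python3 - <<'E'
from h import *
shift([.538,-.299,.153])
ci=camera_info("wrist"); p,d=capture("wrist")
cv2.imwrite("pics/w2.png",p[...,::-1])
E
```

```text
time_s: 5.15
eef_pos: [0.5372, -0.301, 0.1611]
tcp_rot: [0.001, 0.742, 0.671, -0.0]
force: [4.5, -5.1, 0.4]
finger_gap: 0.0454
grip_force: 30.0
time_s: 5.48
eef_pos: [0.5377, -0.301, 0.1611]
tcp_rot: [0.002, 0.679, 0.735, -0.0]
force: [5.9, -4.7, 0.3]
finger_gap: 0.0459
grip_force: 30.0
t 5.48 p [ 0.5377 -0.301   0.1611] F [ 5.9 -4.7  0.3] gap 0.0459 gf 30.0 yaw_y 4.5 z [ 0.003 -0.003 -1.   ] j [-0.7   0.56  1.23 -0.    1.35 -0.78]
tool shift [0.002  0.0005 0.0081]
```

View pics/w2.png

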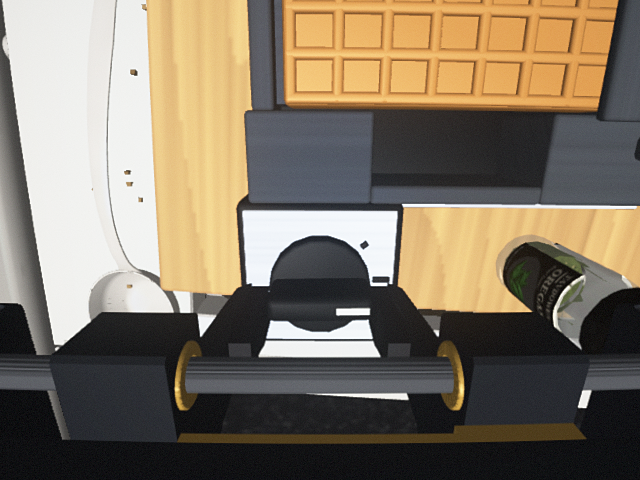

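```bash
python3 -m inch '{"linear":[[0,0,0],[0,0,0],[0,0,0],[0,0,0],[0,0,0]],"twist":[0,0,0,0,0],"fingers":[0.1,0.3,0.6,1,1]}'
python3 -m inch '{"linear":[[0,0,-0.02],[0,0,-0.06],[0,0,-0.1],[0,0,-0.14],[0,0,-0.18]],"twist":[0,0,0,0,0],"fingers":[1,1,1,1,1]}'
python3 -m inch '{"linear":[[0,0,-0.03],[0,0,-0.06],[0,0,-0.06],[0,0,-0.06],[0,0,-0.06]],"twist":[7,14,21,28,35],"fingers":[1,1,1,1,1]}' 
python3 -m inch '{"linear":[[0,0,0],[0,0,0],[0,0,0],[0,0,0],[0,0,0]],"twist":[7,14,21,28,35],"fingers":[1,1,1,1,1]}'
python3 -m inch '{"linear":[[0,0,0],[0,0,0],[0,0,0],[0,0,0]],"twist":[7,14,20,20],"fingers":[1,1,1,1]}'
python3 - <<'E'
from h import *
shift([.6,.165,.42])
for n in("top","scene"):
    p,d=capture(n); np.save(n+"_p1.npy",p); np.save(n+"_d1.npy",d)
p=np.load("top_p1.npy")[215:345,325:465]; cv2.imwrite("pics/c2.png",cv2.resize(p[...,::-1],None,fx=4.5,fy=4.5,interpolation=2))
E
```

```text
time_s: 5.95
eef_pos: [0.5366, -0.2997, 0.1606]
tcp_rot: [-0.0, 0.679, 0.734, -0.0]
force: [0.1, 0.9, -0.6]
finger_gap: 0.0731
grip_force: 0.0
time_s: 6.37
eef_pos: [0.5363, -0.2995, 0.3429]
tcp_rot: [-0.0, 0.679, 0.734, -0.0]
force: [0.6, -0.7, -0.4]
finger_gap: 0.088
grip_force: 0.0
time_s: 6.78
eef_pos: [0.5367, -0.2998, 0.401]
tcp_rot: [0.0, 0.87, 0.494, 0.0]
force: [0.6, 0.4, 0.6]
finger_gap: 0.0883
grip_force: 0.0
time_s: 7.2
eef_pos: [0.5367, -0.2998, 0.4006]
tcp_rot: [-0.0, 0.978, 0.209, -0.0]
force: [0.5, -0.1, 0.0]
finger_gap: 0.0883
grip_force: 0.0
time_s: 7.53
eef_pos: [0.5367, -0.2998, 0.4007]
tcp_rot: [-0.0, 0.999, 0.037, -0.0]
force: [0.7, 0.3, 0.8]
finger_gap: 0.0882
grip_force: 0.0
t 7.53 p [ 0.5367 -0.2998  0.4007] F [0.7 0.3 0.8] gap 0.0882 gf 0.0 yaw_y -85.7 z [-0.  0. -1.] j [-0.7   0.46  0.71 -0.    1.97  0.79]
tool shift [ 0.0979 -0.4588 -0.0192]
```

View pics/c2.png

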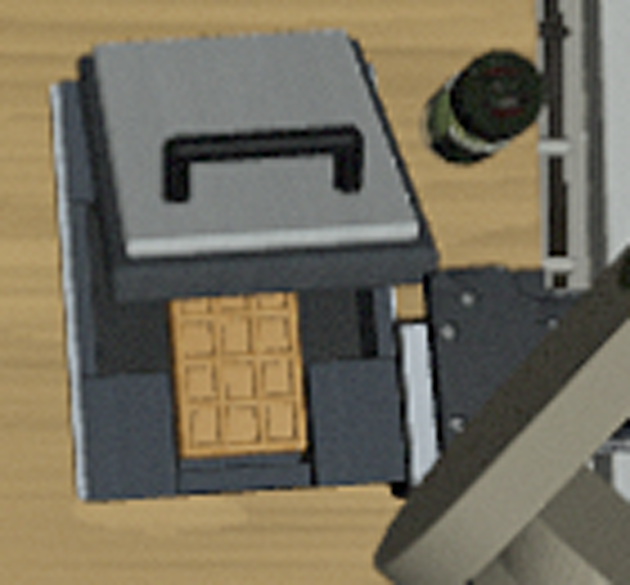

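```bash
python3 -m inch '{"linear":[[0.03,-0.2,-0.02],[0.03,-0.2,-0.02],[0.03,-0.2,-0.02],[0.03,-0.2,-0.02],[0.03,-0.2,-0.02]],"twist":[0,0,0,0,0],"fingers":[1,1,1,1,1]}'
python3 -m inch '{"linear":[[0.03,-0.2,0],[0.03,-0.2,0],[0.03,-0.2,0],[0.03,-0.2,0],[0.03,-0.2,0]],"twist":[0,0,0,0,0],"fingers":[1,1,1,1,1]}'
python3 -m inch '{"linear":[[0.15,-0.066,0],[0.15,-0.066,0],[0.15,-0.066,0],[0.15,-0.066,0],[0.15,-0.066,0]],"twist":[0,0,0,0,0],"fingers":[1,1,1,1,1]}'
python3 - <<'E'
from h import *
shift([.75,.17,.42])
p,d=capture("top"); np.save("top_p1.npy",p); np.save("top_d1.npy",d)
cv2.imwrite("pics/t2.png",p[...,::-1])
E
python3 -m inch '{"linear":[[0.04,0,0],[0.08,0,0],[0.1,0,0],[0.1,0,0],[0.1,0,0]],"twist":[0,0,0,0,0],"fingers":[1,1,1,1,1]}'
python3 -c "
from h import *
st()"
```

```text
time_s: 8.05
eef_pos: [0.5506, -0.0957, 0.4213]
tcp_rot: [-0.0, 0.999, 0.041, 0.0]
force: [0.2, 0.4, 0.3]
finger_gap: 0.0881
grip_force: 0.0
time_s: 8.47
eef_pos: [0.5647, 0.1062, 0.4209]
tcp_rot: [-0.0, 0.999, 0.041, 0.0]
force: [-0.1, 0.6, -0.3]
finger_gap: 0.088
grip_force: 0.0
time_s: 8.88
eef_pos: [0.6917, 0.1782, 0.3955]
tcp_rot: [-0.001, 0.999, 0.042, -0.003]
force: [1.0, 0.6, -2.2]
finger_gap: 0.088
grip_force: 0.0
t 8.88 p [0.6917 0.1782 0.3955] F [ 1.   0.6 -2.2] gap 0.088 gf 0.0 yaw_y -85.2 z [-0.005  0.002 -1.   ] j [0.09 0.73 0.23 0.   2.18 1.58]
tool shift [ 0.0573  0.013  -0.0249]
time_s: 9.35
eef_pos: [0.7268, 0.169, 0.3664]
tcp_rot: [-0.004, 0.999, 0.039, 0.018]
force: [-0.0, 0.5, 0.2]
finger_gap: 0.0881
grip_force: 0.0
t 9.35 p [0.7268 0.169  0.3664] F [-0.   0.5  0.2] gap 0.0881 gf 0.0 yaw_y -85.5 z [ 0.036  0.008 -0.999] j [0.07 0.78 0.22 0.01 2.11 1.56]
```

View pics/t2.png

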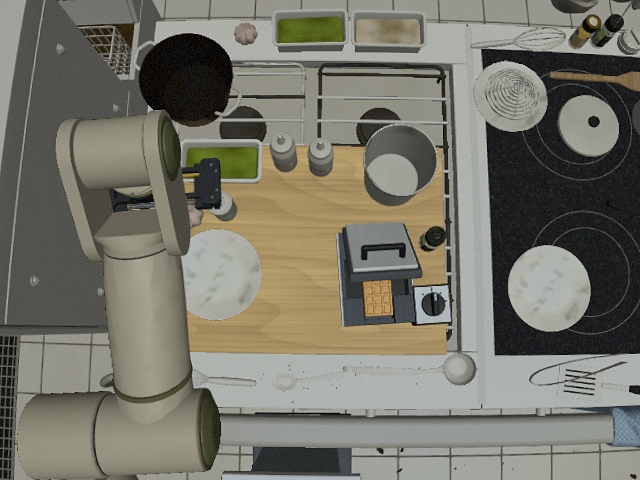

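```bash
python3 -m inch '{"linear":[[0.15,0,-0.1],[0.15,0,-0.1],[0.15,0,-0.1],[0.15,0,-0.1],[0.15,0,-0.1]],"twist":[0,0,0,0,0],"fingers":[1,1,1,1,1]}' | grep eef
python3 -c "
from h import *
st()"
python3 -m inch '{"linear":[[0.3,0,-0.1],[0.3,0,-0.1],[0.3,0,-0.1],[0.3,0,-0.1],[0.3,0,-0.1]],"twist":[0,0,0,0,0],"fingers":[1,1,1,1,1]}' | grep eef
python3 -c "
from h import *
st()"
```

```text
eef_pos: [0.7314, 0.1551, 0.373]
t 9.77 p [0.7314 0.1551 0.373 ] F [ 1.1 -0.4  0.6] gap 0.0884 gf 0.0 yaw_y -85.5 z [ 0.059  0.013 -0.998] j [0.05 0.77 0.22 0.01 2.09 1.55]
eef_pos: [0.7559, 0.142, 0.3483]
t 10.18 p [0.7559 0.142  0.3483] F [-0.1 -0.9  0. ] gap 0.0884 gf 0.0 yaw_y -85.5 z [ 0.08   0.018 -0.997] j [0.03 0.8  0.22 0.02 2.04 1.53]
```

```bash
for i in 1; do
python3 -m inch '{"linear":[[0.0417,0,0]],"twist":[0],"fingers":[1]}' | grep -E "eef|rot"
python3 -m inch '{"linear":[[0.0417,0,0]],"twist":[0],"fingers":[1]}' | grep -E "eef|rot"
python3 -m inch '{"linear":[[0.0417,0,0]],"twist":[0],"fingers":[1]}' | grep -E "eef|rot"
python3 -m inch '{"linear":[[0.3,0,0]],"twist":[0],"fingers":[1]}' | grep -E "eef|rot"
done
python3 -c "
from h import *
st()"
```

```text
eef_pos: [0.7692, 0.1407, 0.3377]
tcp_rot: [-0.009, 0.998, 0.039, 0.052]
eef_pos: [0.7831, 0.1388, 0.3233]
tcp_rot: [-0.01, 0.997, 0.039, 0.061]
eef_pos: [0.7957, 0.1369, 0.3109]
tcp_rot: [-0.011, 0.997, 0.039, 0.07]
eef_pos: [0.8074, 0.1352, 0.3003]
tcp_rot: [-0.013, 0.996, 0.039, 0.081]
t 10.52 p [0.8074 0.1352 0.3003] F [-0.2  0.2  0.1] gap 0.0882 gf 0.0 yaw_y -85.4 z [ 0.16   0.032 -0.987] j [0.01 0.87 0.22 0.03 1.89 1.52]
```

```bash
python3 -m inch '{"linear":[[-0.01,0.03,-0.03],[-0.01,0.06,-0.06],[-0.01,0.06,-0.09],[-0.01,0.06,-0.12]],"twist":[0,0,0,0],"fingers":[1,1,1,1]}' | grep -E "eef|rot"
python3 -c "
from h import *
st()"
python3 -m inch '{"linear":[[0.04,0.005,-0.01]],"twist":[0],"fingers":[1]}' | grep -E "eef|rot"
python3 -m inch '{"linear":[[0.04,0.005,-0.01]],"twist":[0],"fingers":[1]}' | grep -E "eef|rot"
python3 -m inch '{"linear":[[0.04,0.005,-0.01]],"twist":[0],"fingers":[1]}' | grep -E "eef|rot"
python3 -m inch '{"linear":[[0.04,0.005,-0.01]],"twist":[0],"fingers":[1]}' | grep -E "eef|rot"
python3 -c "
from h import *
st()"
```

```text
eef_pos: [0.7579, 0.0667, 0.4006]
tcp_rot: [-0.013, 0.995, 0.038, 0.09]
t 10.85 p [0.7579 0.0667 0.4006] F [0.4 1.3 0.3] gap 0.0879 gf 0.0 yaw_y -85.6 z [ 0.177  0.032 -0.984] j [-0.08  0.74  0.22  0.05  2.01  1.44]
eef_pos: [0.7646, 0.0645, 0.4025]
tcp_rot: [-0.013, 0.994, 0.039, 0.103]
eef_pos: [0.7752, 0.0599, 0.3951]
tcp_rot: [-0.014, 0.993, 0.039, 0.112]
eef_pos: [0.7837, 0.0555, 0.3909]
tcp_rot: [-0.014, 0.992, 0.039, 0.122]
eef_pos: [0.7914, 0.0513, 0.3891]
tcp_rot: [-0.015, 0.99, 0.038, 0.132]
t 11.18 p [0.7914 0.0513 0.3891] F [ 0.1 -0.5  0.6] gap 0.0882 gf 0.0 yaw_y -85.4 z [ 0.261  0.04  -0.964] j [-0.11  0.76  0.22  0.07  1.9   1.42]
```

```bash
python3 -m inch '{"linear":[[0.04,0.01,-0.012]],"twist":[0],"fingers":[1]}' | grep -E "eef"
python3 -m inch '{"linear":[[0.04,0.01,-0.012]],"twist":[0],"fingers":[1]}' | grep -E "eef"
python3 -m inch '{"linear":[[0.04,0.01,-0.012]],"twist":[0],"fingers":[1]}' | grep -E "eef"
python3 -m inch '{"linear":[[0.04,0.01,-0.012]],"twist":[0],"fingers":[1]}' | grep -E "eef"
python3 -m inch '{"linear":[[0.04,0.01,-0.012]],"twist":[0],"fingers":[1]}' | grep -E "eef"
python3 -m inch '{"linear":[[0.04,0.01,-0.012]],"twist":[0],"fingers":[1]}' | grep -E "eef"
python3 -m inch '{"linear":[[0.04,0.01,-0.012]],"twist":[0],"fingers":[1]}' | grep -E "eef"
python3 -c "
from h import *
st()"
```

```text
eef_pos: [0.7975, 0.0433, 0.3899]
eef_pos: [0.803, 0.0341, 0.3922]
eef_pos: [0.8079, 0.0256, 0.3951]
eef_pos: [0.8123, 0.0176, 0.3986]
eef_pos: [0.8162, 0.0101, 0.4026]
eef_pos: [0.8197, 0.0029, 0.4072]
eef_pos: [0.8226, -0.004, 0.4124]
t 11.77 p [ 0.8226 -0.004   0.4124] F [-1.1 -0.5 -0. ] gap 0.0882 gf 0.0 yaw_y -85.6 z [ 0.41   0.043 -0.911] j [-0.18  0.74  0.22  0.12  1.77  1.36]
```

```bash
python3 -m inch '{"linear":[[0.04,0.01,-0.01]],"twist":[0],"fingers":[1]}' | grep -E "eef"
python3 -m inch '{"linear":[[0.04,0.01,-0.01]],"twist":[0],"fingers":[1]}' | grep -E "eef"
python3 -m inch '{"linear":[[0.04,0.01,-0.01]],"twist":[0],"fingers":[1]}' | grep -E "eef"
python3 -m inch '{"linear":[[0.04,0.01,-0.01]],"twist":[0],"fingers":[1]}' | grep -E "eef"
python3 -m inch '{"linear":[[0.04,0.01,-0.01]],"twist":[0],"fingers":[1]}' | grep -E "eef"
python3 -m inch '{"linear":[[0.04,0.01,-0.01]],"twist":[0],"fingers":[1]}' | grep -E "eef"
python3 -m inch '{"linear":[[0.04,0.01,-0.01]],"twist":[0],"fingers":[1]}' | grep -E "eef"
python3 -m inch '{"linear":[[0.04,0.01,-0.01]],"twist":[0],"fingers":[1]}' | grep -E "eef"
python3 -m inch '{"linear":[[0.04,0.01,-0.01]],"twist":[0],"fingers":[1]}' | grep -E "eef"
python3 -c "
from h import *
s,M=st(); print(np.round(M,3))"
```

```text
eef_pos: [0.8262, -0.0106, 0.4172]
eef_pos: [0.8294, -0.0172, 0.4217]
eef_pos: [0.8321, -0.0235, 0.427]
eef_pos: [0.8343, -0.0296, 0.4332]
eef_pos: [0.836, -0.0356, 0.4401]
eef_pos: [0.8372, -0.0414, 0.4474]
eef_pos: [0.838, -0.0469, 0.4554]
eef_pos: [0.8383, -0.0523, 0.4638]
eef_pos: [0.8381, -0.0575, 0.4727]
t 12.52 p [ 0.8381 -0.0575  0.4727] F [ 1.2 -0.6  0.5] gap 0.0885 gf 0.0 yaw_y -86.2 z [ 0.587  0.033 -0.809] j [-0.27  0.69  0.22  0.19  1.62  1.31]
[[ 0.807  0.066  0.587]
 [ 0.057 -0.998  0.033]
 [ 0.588  0.007 -0.809]]
```

```bash
python3 -m inch '{"linear":[[0.04,0.004,-0.01]],"twist":[0],"fingers":[1]}' | grep -E "eef"
python3 -c "
from h import *
M=shift([.44,-.19,.46]); print(np.round(M,3))"
```

```text
eef_pos: [0.8377, -0.0579, 0.4821]
t 12.6 p [ 0.8377 -0.0579  0.4821] F [ 0.7 -0.9 -0.7] gap 0.0881 gf 0.0 yaw_y -86.4 z [ 0.605  0.031 -0.796] j [-0.27  0.68  0.22  0.19  1.61  1.31]
tool shift [-0.3364  0.1066 -0.227 ]
[[ 0.794  0.063  0.605]
 [ 0.056 -0.998  0.031]
 [ 0.606  0.009 -0.796]]
```

```bash
python3 -m inch '{"linear":[[-0.16,0.05,-0.108],[-0.16,0.05,-0.108],[-0.16,0.05,-0.108],[-0.16,0.05,-0.108],[-0.16,0.05,-0.108]],"twist":[0,0,0,0,0],"fingers":[0.6,0.6,0.6,0.6,0.6]}' | grep -E "eef"
python3 -m inch '{"linear":[[-0.165,0.052,-0.11],[-0.165,0.052,-0.11],[-0.165,0.052,-0.11],[-0.165,0.052,-0.11],[-0.165,0.052,-0.11]],"twist":[0,0,0,0,0],"fingers":[0.6,0.6,0.6,0.6,0.6]}' | grep -E "eef"
python3 - <<'E'
from h import *
s,M=st(); g=np.array([.5865,-.1822,.132]); z=M[:,2]
shift(g+.0187*z-.2*z)
E
```

```text
eef_pos: [0.6468, -0.1184, 0.472]
eef_pos: [0.4529, -0.1829, 0.4605]
t 13.43 p [ 0.4529 -0.1829  0.4605] F [ 0.1 -0.8  0.5] gap 0.0701 gf 0.0 yaw_y -86.3 z [ 0.605  0.031 -0.796] j [-0.9  -0.05  1.36  0.52  1.44  0.64]
t 13.43 p [ 0.4529 -0.1829  0.4605] F [ 0.1 -0.8  0.5] gap 0.0701 gf 0.0 yaw_y -86.3 z [ 0.605  0.031 -0.796] j [-0.9  -0.05  1.36  0.52  1.44  0.64]
tool shift [-0.0929  0.0044  0.1609]
```

Orientation held at a 37° lean. Move to the pre-grasp pose and look.

```bash
python3 -m inch '{"linear":[[-0.093,0.004,0.16],[-0.093,0.004,0.16],[-0.093,0.004,0.16],[-0.093,0.004,0.16],[-0.093,0.004,0.16]],"twist":[0,0,0,0,0],"fingers":[0.6,0.6,0.6,0.6,0.6]}' | grep -E "eef"
python3 - <<'E'
from h import *
s,M=st()
ci=camera_info("wrist"); p,d=capture("wrist"); np.save("w_p.npy",p);np.save("w_d.npy",d);np.save("w_T.npy",ci["world_from_camera"])
cv2.imwrite("pics/w3.png",p[...,::-1])
hsv=cv2.cvtColor(p,cv2.COLOR_RGB2HSV); H,S,V=[hsv[...,i].astype(int) for i in range(3)]
C=cloud(ci,d,np.c_[[a.ravel() for a in np.meshgrid(range(640),range(480))]].T).reshape(480,640,3)
m=(H>5)&(H<25)&(S>110)&(abs(C[...,2]-.141)<.006)&(d>0)
print(m.sum()); P=C[m][:,:2]*1000; o=np.array([587.5,-181.5]); a=np.radians(4); Q=(P-o)@np.array([[np.cos(a),-np.sin(a)],[np.sin(a),np.cos(a)]])
for x0 in range(-80,80,20):
    k=(Q[:,0]>x0)&(Q[:,0]<x0+20)
    if k.sum()>20: print(x0,k.sum(),np.round(np.percentile(Q[k],[.5,50,99.5],axis=0),1).tolist(),np.median(C[m][k][:,2]))
E
```

```text
eef_pos: [0.4767, -0.1866, 0.2721]
t 13.85 p [ 0.4767 -0.1866  0.2721] F [ 0.9 -0.  -0.2] gap 0.0703 gf 0.0 yaw_y -86.3 z [ 0.601  0.034 -0.799] j [-0.85  0.1   1.75  0.62  0.96  0.38]
9470
-80 1320 [[-75.4, -29.2], [-68.2, -0.3], [-60.1, 28.7]] 0.14144548190012848
-60 1500 [[-59.8, -29.5], [-50.8, 0.0], [-40.3, 29.0]] 0.14166503662633376
-40 1428 [[-39.9, -29.2], [-30.8, 0.4], [-20.1, 29.8]] 0.14144045784211529
-20 1392 [[-19.9, -128.2], [-11.4, -0.7], [-0.1, 29.3]] 0.14150117983957902
0 1233 [[0.1, -29.0], [8.9, 0.2], [19.9, 29.2]] 0.14166216694759942
20 1161 [[20.1, -29.1], [28.9, 0.1], [39.9, 29.4]] 0.1416460889452993
40 1086 [[40.0, -29.1], [48.9, -0.0], [59.9, 28.8]] 0.14170962353442035
60 347 [[60.0, -136.9], [63.4, 0.9], [67.6, 29.4]] 0.14055634062404693
```

View pics/w3.png

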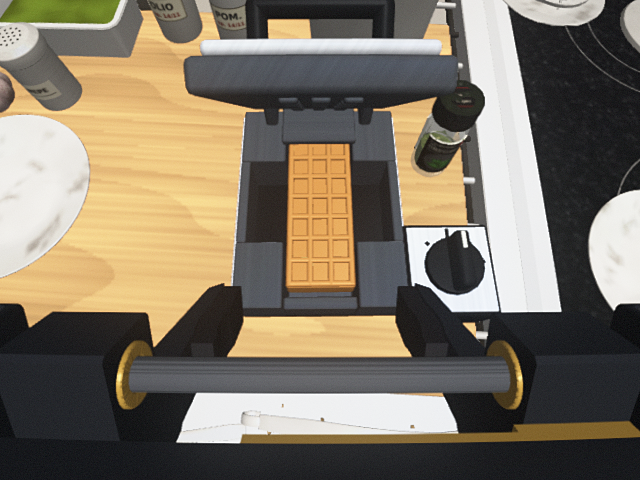

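Run:
```python
from h import *
s,M=st(); g=np.array([.5865,-.1816,.132]); z=M[:,2]
shift(g+.0187*z)
```

```text
t 13.9 p [ 0.4767 -0.1863  0.2706] F [-1.3  0.8 -3.1] gap 0.0705 gf 0.0 yaw_y -86.3 z [ 0.599  0.036 -0.8  ] j [-0.85  0.1   1.75  0.62  0.96  0.38]
t 13.9 p [ 0.4767 -0.1863  0.2706] F [-1.3  0.8 -3.1] gap 0.0705 gf 0.0 yaw_y -86.3 z [ 0.599  0.036 -0.8  ] j [-0.85  0.1   1.75  0.62  0.96  0.38]
tool shift [0.0048 0.0019 0.1955]
```

```bash
python3 -m inch '{"linear":[[0.005,0.002,0.035],[0.005,0.002,0.07],[0.005,0.002,0.1],[0.005,0.002,0.13],[0.005,0.002,0.13]],"twist":[0,0,0,0,0],"fingers":[0.6,0.6,0.6,0.6,0.6]}' | grep -E "eef|forc"
python3 -m inch '{"linear":[[0,0,0],[0,0,0]],"twist":[0,0],"fingers":[0.6,0.6]}' | grep -E "eef|forc"
python3 - <<'E'
from h import *
s,M=st(); g=np.array([.5865,-.1816,.132]); z=M[:,2]
shift(g+.0187*z)
E
```

```text
eef_pos: [0.5617, -0.1846, 0.1729]
force: [-1.1, -0.8, -0.7]
grip_force: 0.0
eef_pos: [0.5605, -0.1856, 0.1777]
force: [0.3, -0.1, 0.5]
grip_force: 0.0
t 14.48 p [ 0.5605 -0.1856  0.1777] F [ 0.3 -0.1  0.5] gap 0.0703 gf 0.0 yaw_y -86.3 z [ 0.605  0.031 -0.795] j [-0.7   0.34  1.73  0.71  0.69  0.33]
t 14.48 p [ 0.5605 -0.1856  0.1777] F [ 0.3 -0.1  0.5] gap 0.0703 gf 0.0 yaw_y -86.3 z [ 0.605  0.031 -0.795] j [-0.7   0.34  1.73  0.71  0.69  0.33]
tool shift [-0.0068 -0.0028  0.0709]
```

```bash
python3 -m inch '{"linear":[[-0.007,-0.003,0.005],[-0.007,-0.003,0.03],[-0.007,-0.003,0.055],[-0.007,-0.003,0.071],[-0.007,-0.003,0.071]],"twist":[0,0,0,0,0],"fingers":[0.6,0.6,0.6,0.6,0.6]}' | grep -E "eef|forc"
python3 -m inch '{"linear":[[0,0,0],[0,0,0]],"twist":[0,0],"fingers":[0.6,0.6]}' | grep -E "eef|forc"
python3 - <<'E'
from h import *
s,M=st(); g=np.array([.5865,-.1816,.132]); z=M[:,2]
shift(g+.0187*z)
E
```

```text
eef_pos: [0.5979, -0.1806, 0.1148]
force: [-0.1, 0.6, 0.9]
grip_force: 0.0
eef_pos: [0.5972, -0.1809, 0.1169]
force: [0.0, -0.4, 0.9]
grip_force: 0.0
t 15.07 p [ 0.5972 -0.1809  0.1169] F [ 0.  -0.4  0.9] gap 0.0705 gf 0.0 yaw_y -86.3 z [ 0.605  0.03  -0.795] j [-0.65  0.48  1.72  0.82  0.56  0.24]
t 15.07 p [ 0.5972 -0.1809  0.1169] F [ 0.  -0.4  0.9] gap 0.0705 gf 0.0 yaw_y -86.3 z [ 0.605  0.03  -0.795] j [-0.65  0.48  1.72  0.82  0.56  0.24]
tool shift [0.0006 0.0002 0.0001]
```

```bash
python3 -m inch '{"linear":[[0,0,0],[0,0,0],[0,0,0],[0,0,0],[0,0,0]],"twist":[0,0,0,0,0],"fingers":[0.2,0.2,0.2,0.2,0.2]}' | grep -E "eef|forc|gap"
python3 -m inch '{"linear":[[0.0012,0,-0.0016],[0.0024,0,-0.0032],[0.0036,0,-0.0048],[0.0036,0,-0.0048]],"twist":[0,0,0,0],"fingers":[0.2,0.2,0.2,0.2]}' | grep -E "eef|forc|gap"
python3 - <<'E'
from h import *
s,M=st(); print(s["torque"])
E
```

```text
eef_pos: [0.5973, -0.1808, 0.1163]
force: [-6.2, -0.3, 7.9]
finger_gap: 0.0596
grip_force: 30.0
eef_pos: [0.5968, -0.1803, 0.1203]
force: [-1.9, -2.0, -5.1]
finger_gap: 0.06
grip_force: 30.0
t 15.82 p [ 0.5968 -0.1803  0.1203] F [-1.9 -2.  -5.1] gap 0.06 gf 30.0 yaw_y -86.3 z [ 0.602  0.032 -0.798] j [-0.64  0.47  1.72  0.8   0.57  0.26]
[-0.23637377  1.33394322 -0.20751659]
```

```bash
python3 -m inch '{"linear":[[0.001,0,-0.0013],[0.002,0,-0.0026],[0.003,0,-0.004],[0.004,0,-0.0053],[0.004,0,-0.0053]],"twist":[0,0,0,0,0],"fingers":[0.2,0.2,0.2,0.2,0.2]}' | grep -E "eef|forc|gap"
python3 - <<'E'
from h import *
s,M=st(); print(s["torque"])
p,d=capture("wrist"); cv2.imwrite("pics/w4.png",p[...,::-1])
E
```

```text
eef_pos: [0.5967, -0.1798, 0.1269]
force: [-5.4, -1.5, -7.7]
finger_gap: 0.0598
grip_force: 30.0
t 16.23 p [ 0.5967 -0.1798  0.1269] F [-5.4 -1.5 -7.7] gap 0.0598 gf 30.0 yaw_y -86.3 z [ 0.602  0.033 -0.798] j [-0.64  0.46  1.71  0.78  0.59  0.28]
[-0.19031147  2.08999965 -0.16296615]
```

View pics/w4.png

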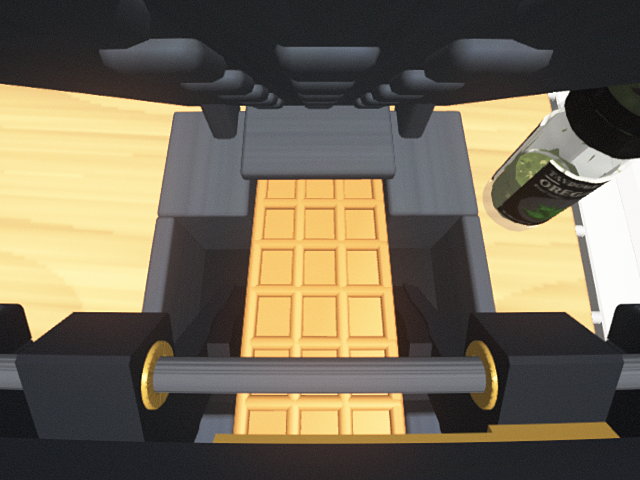

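```bash
python3 -m inch '{"linear":[[-0.002,0,-0.004],[-0.0046,0,-0.0072],[-0.0068,0,-0.0109],[-0.0091,0,-0.0145],[-0.0114,0,-0.0181]],"twist":[0,0,0,0,0],"fingers":[0.2,0.2,0.2,0.2,0.2]}' | grep -E "eef|forc|gap"
python3 -m inch '{"linear":[[0,0,0],[0,0,0]],"twist":[0,0],"fingers":[0.2,0.2]}' | grep -E "eef|forc|gap"
python3 - <<'E'
from h import *
s,M=st(); print(s["torque"])
p,d=capture("wrist"); cv2.imwrite("pics/w5.png",p[...,::-1])
E
```

```text
eef_pos: [0.5775, -0.1819, 0.1361]
force: [0.7, -0.4, -0.4]
finger_gap: 0.0597
grip_force: 30.0
eef_pos: [0.5775, -0.1819, 0.1358]
force: [0.1, -0.8, -2.1]
finger_gap: 0.0601
grip_force: 30.0
t 16.87 p [ 0.5775 -0.1819  0.1358] F [ 0.1 -0.8 -2.1] gap 0.0601 gf 30.0 yaw_y -86.3 z [ 0.605  0.031 -0.796] j [-0.67  0.43  1.75  0.79  0.6   0.24]
[-0.06752866  0.50971181  0.04891317]
```

View pics/w5.png

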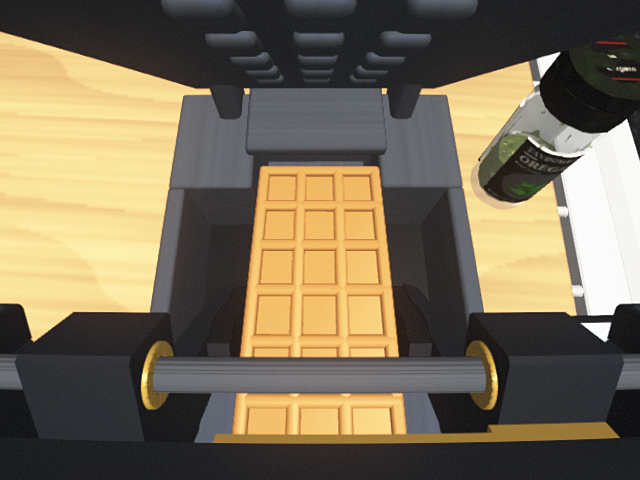

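```bash
python3 -m inch '{"linear":[[0,0,-0.015],[0,0,-0.035],[0,0,-0.06],[0,0,-0.09],[0,0,-0.12]],"twist":[0,0,0,0,0],"fingers":[0.2,0.2,0.2,0.2,0.2]}' | grep -E "eef|forc|gap"
python3 - <<'E'
from h import *
st()
for n,c in(("top",(.6013,.1645)),("scene",(.5978,.1586))):
    ci=camera_info(n); d=np.load(n+"_d.npy"); C=cloud(ci,d,np.c_[[a.ravel() for a in np.meshgrid(range(640),range(480))]].T); C=C[(d.ravel()>0)]
    r=np.hypot(C[:,0]-c[0],C[:,1]-c[1])*1000
    print(n,[(r0,round(float(np.median(C[(r>r0)&(r<r0+10),2])*1000-87),1)) for r0 in range(0,130,10)])
E
```

```text
eef_pos: [0.5043, -0.1852, 0.2314]
force: [-0.4, -1.0, -0.4]
finger_gap: 0.0595
grip_force: 30.0
t 17.33 p [ 0.5043 -0.1852  0.2314] F [-0.4 -1.  -0.4] gap 0.0595 gf 30.0 yaw_y -86.3 z [ 0.603  0.032 -0.797] j [-0.8   0.19  1.77  0.66  0.84  0.34]
top [(0, 6.4), (10, 6.6), (20, 7.2), (30, 7.0), (40, 7.0), (50, 7.5), (60, 9.4), (70, 12.7), (80, 16.4), (90, 19.6), (100, 0.9), (110, 1.0), (120, 1.2)]
scene [(0, 3.0), (10, 3.3), (20, 3.7), (30, 3.8), (40, 3.7), (50, 4.4), (60, 6.4), (70, 9.5), (80, 12.1), (90, 14.9), (100, -2.2), (110, -2.0), (120, -1.4)]
```

```bash
cat > wf.py <<'E'
from h import *
def waffle(n):
    s,M=st(); ci=camera_info(n); p,d=capture(n)
    hsv=cv2.cvtColor(p,cv2.COLOR_RGB2HSV); H,S,V=[hsv[...,i].astype(int) for i in range(3)]
    C=cloud(ci,d,np.c_[[a.ravel() for a in np.meshgrid(range(640),range(480))]].T).reshape(480,640,3)
    g=s["eef_pos"]-.0187*M[:,2]
    m=(H>5)&(H<25)&(S>110)&(d>0)&(np.linalg.norm(C-g,axis=2)<.1)
    _,lab,stt,_=cv2.connectedComponentsWithStats(m.astype(np.uint8)); m=lab==1+np.argmax(stt[1:,4])
    a=np.radians(4); F=np.array([[np.cos(a),np.sin(a),0],[-np.sin(a),np.cos(a),0],[0,0,1]])
    Q=(C[m]-g)@F.T*1000; print(n,m.sum(),"extent",np.round(np.percentile(Q,[.5,99.5],axis=0),1).tolist())
    A=np.c_[Q[:,:2],np.ones(len(Q))]; k=np.ones(len(Q),bool)
    for _ in range(8):
        c=np.linalg.lstsq(A[k],Q[k,2],rcond=None)[0]; r=Q[:,2]-A@c; k=(r>-1)&(r<3)
    print(" pitch(front up)",round(-np.degrees(np.arctan(c[0])),1),"roll",round(np.degrees(np.arctan(c[1])),1),"top above grasp at grasp",round(c[2],1),"n",k.sum())
    Q=Q[k]; 
    if n=="scene": np.save("Q.npy",Q)
    print(" x by top pts",np.round(np.percentile(Q[:,0],[.5,99.5]),1),"y",np.round(np.percentile(Q[:,1],[.5,99.5]),1))
E
python3 -c "
from wf import *
waffle('wrist'); waffle('scene'); waffle('top')"
```

```text
t 17.33 p [ 0.5043 -0.1852  0.2314] F [-0.4 -1.  -0.4] gap 0.0595 gf 30.0 yaw_y -86.3 z [ 0.603  0.032 -0.797] j [-0.8   0.19  1.77  0.66  0.84  0.34]
wrist 26617 extent [[-12.7, -29.8, -3.6], [74.8, 27.4, 14.4]]
 pitch(front up) 9.8 roll -0.3 top above grasp at grasp 11.8 n 12683
 x by top pts [-12.5  75.2] y [-29.7  27.2]
t 17.38 p [ 0.5035 -0.1858  0.236 ] F [1.5 0.5 4.1] gap 0.0597 gf 30.0 yaw_y -86.3 z [ 0.607  0.028 -0.794] j [-0.8   0.18  1.77  0.65  0.84  0.35]
scene 892 extent [[13.7, -33.2, -22.7], [74.6, 27.0, 7.6]]
 pitch(front up) 9.9 roll -0.6 top above grasp at grasp 10.2 n 276
 x by top pts [10.8 74.6] y [-31.8  26.9]
t 17.43 p [ 0.5046 -0.1862  0.2342] F [ 0.7 -1.1 -0.7] gap 0.06 gf 30.0 yaw_y -86.4 z [ 0.607  0.027 -0.794] j [-0.8   0.18  1.77  0.66  0.84  0.34]
top 1561 extent [[-12.7, -28.5, -5.0], [77.6, 30.6, 16.8]]
 pitch(front up) 9.5 roll -0.8 top above grasp at grasp 14.2 n 291
 x by top pts [-11.2  77.9] y [-27.7  29.8]
```

```bash
python3 -m inch '{"linear":[[0,0,-0.03],[0,0,-0.06],[0,0,-0.08],[0,0,-0.08]],"twist":[0,0,0,0],"fingers":[0.2,0.2,0.2,0.2]}' | grep -E "eef|gap"
python3 -c "
from h import *
s,M=st(); print(np.round(M,3)); g=np.array([.602,.162,.19]); M=shift(g+.0187*M[:,2]); print(np.array([.0,.348,0])@M)"
```

```text
eef_pos: [0.4567, -0.1886, 0.2963]
finger_gap: 0.0598
t 17.82 p [ 0.4567 -0.1886  0.2963] F [-0.4  0.1 -0.3] gap 0.0598 gf 30.0 yaw_y -86.3 z [ 0.606  0.029 -0.795] j [-0.9   0.04  1.74  0.61  1.04  0.38]
[[ 0.793  0.064  0.606]
 [ 0.058 -0.998  0.029]
 [ 0.606  0.012 -0.795]]
t 17.82 p [ 0.4567 -0.1886  0.2963] F [-0.4  0.1 -0.3] gap 0.0598 gf 30.0 yaw_y -86.3 z [ 0.606  0.029 -0.795] j [-0.9   0.04  1.74  0.61  1.04  0.38]
tool shift [ 0.0711 -0.3419  0.2014]
[ 0.02013417 -0.34726918  0.01013564]
```

```bash
python3 -m inch '{"linear":[[0.0007,-0.012,0],[0.002,-0.035,0.001],[0.004,-0.065,0.002],[0.006,-0.095,0.003],[0.007,-0.125,0.0034]],"twist":[0,0,0,0,0],"fingers":[0.2,0.2,0.2,0.2,0.2]}' | grep -E "eef|gap"
python3 -m inch '{"linear":[[0.002,-0.03,0.001],[0.004,-0.06,0.002],[0.005,-0.09,0.003],[0.007,-0.12,0.003],[0.008,-0.14,0.004]],"twist":[0,0,0,0,0],"fingers":[0.2,0.2,0.2,0.2,0.2]}' | grep -E "eef|gap"
python3 -m inch '{"linear":[[0.002,-0.025,0.001],[0.003,-0.05,0.002],[0.004,-0.07,0.002],[0.004,-0.08,0.002],[0.004,-0.08,0.002]],"twist":[0,0,0,0,0],"fingers":[0.2,0.2,0.2,0.2,0.2]}' | grep -E "eef|gap"
python3 - <<'E'
from h import *
s,M=st(); g=np.array([.602,.162,.19]); shift(g+.0187*M[:,2])
# plate recheck, wrist view
ci=camera_info("wrist"); p,d=capture("wrist"); hsv=cv2.cvtColor(p,cv2.COLOR_RGB2HSV)
C=cloud(ci,d,np.c_[[a.ravel() for a in np.meshgrid(range(640),range(480))]].T).reshape(480,640,3)
m=(hsv[...,1]<60)&(hsv[...,2]>120)&(d>0)&(C[...,2]>.09)&(C[...,2]<.112)&(np.hypot(C[...,0]-.599,C[...,1]-.162)<.12)
P=C[m]; r=P[P[:,2]>.1035]; A=np.c_[2*r[:,:2],np.ones(len(r))]
rr=r[np.hypot(r[:,0]-.599,r[:,1]-.162)>.085]
print(m.sum(),len(rr)); h=cv2.convexHull((P[:,:2]*1000).astype(np.float32)).reshape(-1,2); print("hull ext",h.min(0),h.max(0),cv2.minEnclosingCircle(h))
E
```

```text
eef_pos: [0.4563, -0.0604, 0.2927]
finger_gap: 0.0597
eef_pos: [0.4553, 0.0814, 0.2933]
finger_gap: 0.0594
eef_pos: [0.4544, 0.161, 0.293]
finger_gap: 0.0599
t 19.07 p [0.4544 0.161  0.293 ] F [-0.2  1.1 -1.4] gap 0.0599 gf 30.0 yaw_y -86.0 z [ 0.601  0.036 -0.799] j [ 0.11 -0.    1.79 -0.05  0.71  1.63]
t 19.07 p [0.4544 0.161  0.293 ] F [-0.2  1.1 -1.4] gap 0.0599 gf 30.0 yaw_y -86.0 z [ 0.601  0.036 -0.799] j [ 0.11 -0.    1.79 -0.05  0.71  1.63]
tool shift [0.0557 0.0085 0.1896]
8662 3923
hull ext [530.5247   63.42419] [697.8807  261.34686] ((599.4015502929688, 162.50350952148438), 99.26725769042969)
```

```bash
python3 -m inch '{"linear":[[0.005,0.001,0.02],[0.015,0.002,0.05],[0.025,0.004,0.085],[0.035,0.006,0.12],[0.043,0.007,0.15]],"twist":[0,0,0,0,0],"fingers":[0.2,0.2,0.2,0.2,0.2]}' | grep -E "eef|gap"
python3 -m inch '{"linear":[[0.007,0.001,0.025],[0.013,0.001,0.04],[0.013,0.001,0.04],[0.013,0.001,0.04]],"twist":[0,0,0,0],"fingers":[0.2,0.2,0.2,0.2]}' | grep -E "eef|gap"
python3 - <<'E'
from wf import *
waffle("wrist"); waffle("top")
s,M=st(); g=np.array([.6025,.1625,.132]); M=shift(g+.0187*M[:,2])
E
```

```text
eef_pos: [0.5817, 0.1573, 0.199]
finger_gap: 0.0598
eef_pos: [0.6146, 0.1585, 0.1762]
finger_gap: 0.0597
t 19.87 p [0.6146 0.1585 0.1762] F [ 0.1 -0.1 -0.5] gap 0.0597 gf 30.0 yaw_y -86.3 z [ 0.601  0.032 -0.798] j [ 0.07  0.4   1.64 -0.02  0.46  1.59]
wrist 26600 extent [[-12.7, -29.8, -3.9], [74.8, 27.3, 14.4]]
 pitch(front up) 9.9 roll -0.3 top above grasp at grasp 11.8 n 12706
 x by top pts [-12.5  75.2] y [-29.6  27.2]
t 19.92 p [0.6143 0.1587 0.1772] F [-0.1 -0.4 -1.4] gap 0.0595 gf 30.0 yaw_y -86.3 z [ 0.602  0.032 -0.798] j [ 0.07  0.39  1.64 -0.02  0.46  1.59]
top 1173 extent [[-6.8, -30.5, -4.6], [76.2, 29.1, 62.0]]
 pitch(front up) 10.5 roll -0.9 top above grasp at grasp 15.0 n 212
 x by top pts [-5.8 76. ] y [-29.4  29.1]
t 19.97 p [0.6142 0.1589 0.1779] F [ 0.3 -0.  -1.2] gap 0.0597 gf 30.0 yaw_y -86.3 z [ 0.603  0.032 -0.797] j [ 0.07  0.39  1.64 -0.02  0.46  1.59]
t 19.97 p [0.6142 0.1589 0.1779] F [ 0.3 -0.  -1.2] gap 0.0597 gf 30.0 yaw_y -86.3 z [ 0.603  0.032 -0.797] j [ 0.07  0.39  1.64 -0.02  0.46  1.59]
tool shift [-0.0368 -0.0048  0.0483]
```

```bash
python3 -m inch '{"linear":[[-0.009,-0.001,0.012],[-0.018,-0.002,0.024],[-0.028,-0.004,0.036],[-0.035,-0.005,0.045],[-0.037,-0.005,0.048]],"twist":[0,0,0,0,0],"fingers":[0.2,0.2,0.2,0.2,0.2]}' | grep -E "eef|gap|force"
python3 -m inch '{"linear":[[0,0,0],[0,0,0]],"twist":[0,0],"fingers":[0.2,0.2]}' | grep -E "eef|gap"
python3 - <<'E'
from h import *
s,M=st(); g=np.array([.5995,.1625,.1175]); M=shift(g+.0187*M[:,2])
E
```

```text
eef_pos: [0.6128, 0.1636, 0.1163]
force: [-0.2, 0.6, -1.4]
finger_gap: 0.0601
grip_force: 30.0
eef_pos: [0.6142, 0.1635, 0.1183]
finger_gap: 0.0601
t 20.55 p [0.6142 0.1635 0.1183] F [ 0.2 -0.6 -0.9] gap 0.0601 gf 30.0 yaw_y -86.3 z [ 0.605  0.032 -0.796] j [ 0.08  0.48  1.71 -0.06  0.3   1.63]
t 20.55 p [0.6142 0.1635 0.1183] F [ 0.2 -0.6 -0.9] gap 0.0601 gf 30.0 yaw_y -86.3 z [ 0.605  0.032 -0.796] j [ 0.08  0.48  1.71 -0.06  0.3   1.63]
tool shift [-0.0122 -0.      0.0104]
```

```bash
python3 -m inch '{"linear":[[-0.0015,0,0.0013],[-0.003,0,0.0026],[-0.0045,0,0.0039],[-0.006,0,0.0052],[-0.006,0,0.0052]],"twist":[0,0,0,0,0],"fingers":[0.2,0.2,0.2,0.2,0.2]}' | grep -E "eef|force"
python3 -m inch '{"linear":[[-0.001,0,0.0009],[-0.002,0,0.0017],[-0.003,0,0.0026],[-0.003,0,0.0026]],"twist":[0,0,0,0],"fingers":[0.2,0.2,0.2,0.2]}' | grep -E "eef|force"
python3 -c "
from wf import *
waffle('wrist')"
```

```text
eef_pos: [0.6128, 0.1632, 0.11]
force: [-2.6, -1.2, 4.3]
grip_force: 30.0
eef_pos: [0.6117, 0.1631, 0.1053]
force: [-1.5, -0.4, 3.1]
grip_force: 30.0
t 21.3 p [0.6117 0.1631 0.1053] F [-1.5 -0.4  3.1] gap 0.0596 gf 30.0 yaw_y -86.3 z [ 0.603  0.032 -0.797] j [ 0.08  0.5   1.73 -0.07  0.26  1.64]
wrist 28299 extent [[-12.6, -29.8, 5.0], [73.6, 27.3, 12.8]]
 pitch(front up) 2.1 roll -0.0 top above grasp at grasp 11.4 n 13384
 x by top pts [-12.3  73.9] y [-29.7  27.1]
```

```bash
python3 -m inch '{"linear":[[-0.0008,0,0.0009],[-0.0015,0,0.0017],[-0.002,0,0.0022],[-0.002,0,0.0022]],"twist":[0,0,0,0],"fingers":[0.2,0.2,0.2,0.2]}' | grep -E "eef|force"
python3 -c "
from wf import *
waffle('wrist'); s,M=st(); print(np.round((s['eef_pos']-.0187*M[:,2]),4))"
```

```text
eef_pos: [0.6117, 0.1632, 0.103]
force: [-4.9, -1.3, 7.8]
grip_force: 31.9
t 21.68 p [0.6117 0.1632 0.103 ] F [-4.9 -1.3  7.8] gap 0.0597 gf 31.9 yaw_y -86.3 z [ 0.605  0.032 -0.796] j [ 0.08  0.51  1.73 -0.07  0.25  1.64]
wrist 28702 extent [[-12.6, -29.8, 6.4], [73.0, 27.2, 12.7]]
 pitch(front up) 0.2 roll -0.0 top above grasp at grasp 11.3 n 13654
 x by top pts [-12.4  73.4] y [-29.7  27.2]
t 21.73 p [0.6117 0.1632 0.103 ] F [-3.5 -0.7  7.7] gap 0.0596 gf 31.8 yaw_y -86.3 z [ 0.604  0.032 -0.796] j [ 0.08  0.51  1.73 -0.07  0.25  1.64]
[0.6004 0.1626 0.1179]
```

```bash
python3 -m inch '{"linear":[[0,0,0],[0,0,0],[0,0,0],[0,0,0],[0,0,0]],"twist":[0,0,0,0,0],"fingers":[0.45,0.55,0.6,0.6,0.6]}' | grep -E "eef|force|gap"
python3 -m inch '{"linear":[[0,0,-0.006],[0,0,-0.015],[0,0,-0.03],[0,0,-0.06],[0,0,-0.1]],"twist":[0,0,0,0,0],"fingers":[0.6,0.6,0.6,0.6,0.6]}' | grep -E "eef|force|gap"
python3 -m inch '{"linear":[[0,0,-0.04],[0,0,-0.08],[0,0,-0.1],[0,0,-0.1],[0,0,-0.1]],"twist":[0,0,0,0,0],"fingers":[0.6,0.6,0.6,0.6,0.6]}' | grep -E "eef|force|gap"
python3 - <<'E'
from h import *
st()
for n in("wrist","top","scene"):
    ci=camera_info(n); p,d=capture(n); np.save(n+"_pf.npy",p); np.save(n+"_df.npy",d); hsv=cv2.cvtColor(p,cv2.COLOR_RGB2HSV); H,S,V=[hsv[...,i].astype(int) for i in range(3)]
    C=cloud(ci,d,np.c_[[a.ravel() for a in np.meshgrid(range(640),range(480))]].T).reshape(480,640,3); C[d==0]=9
    R=np.hypot(C[...,0]-.5994,C[...,1]-.1625)
    m=(H>5)&(H<25)&(S>110)&(R<.095)&(C[...,2]>.115)
    if m.sum()<50: print(n,"few"); continue
    Q=C[m]*1000; c=np.linalg.lstsq(np.c_[Q[:,:2]-[599.4,162.5],np.ones(len(Q))],Q[:,2],rcond=None)[0]
    rc=cv2.minAreaRect(Q[:,:2].astype(np.float32)); print(n,m.sum(),"slopes deg",np.round(np.degrees(c[:2]),2),"z",c[2],"rect",rc)
    m=(S<60)&(V>120)&(R<.115)&(C[...,2]>.09)&(C[...,2]<.112)
    print("  plate",cv2.minEnclosingCircle((C[m][:,:2]*1000).astype(np.float32)))
# dial bar now: top view, dark pixels above z .165, and white pointer
p=np.load("top_pf.npy");d=np.load("top_df.npy");ci=camera_info("top")
C=cloud(ci,d,np.c_[[a.ravel() for a in np.meshgrid(range(640),range(480))]].T).reshape(480,640,3)
R=np.hypot(C[...,0]-.5375,C[...,1]+.2995)
m=(R<.03)&(C[...,2]>.163)&(C[...,2]<.19); print("bar",m.sum(),cv2.minAreaRect((C[m][:,:2]*1000).astype(np.float32)))
a=np.load("top_p.npy").astype(int); df=np.abs(a-p).max(2)
for nm,(u,v) in dict(jar=(432,238),garlic=(190,215),shaker=(221,205)).items(): print(nm,"change",np.percentile(df[v-15:v+15,u-15:u+15],95))
E
```

```text
eef_pos: [0.6122, 0.1632, 0.1034]
force: [-1.6, -0.7, 8.2]
finger_gap: 0.0703
grip_force: 4.3
eef_pos: [0.5497, 0.1597, 0.1808]
force: [-0.1, 0.1, 0.7]
finger_gap: 0.0707
grip_force: 0.0
eef_pos: [0.4901, 0.1568, 0.2624]
force: [0.2, -0.1, 0.1]
finger_gap: 0.0706
grip_force: 0.0
t 22.98 p [0.4901 0.1568 0.2624] F [ 0.2 -0.1  0.1] gap 0.0706 gf 0.0 yaw_y -86.3 z [ 0.604  0.032 -0.796] j [ 0.09  0.09  1.79 -0.04  0.62  1.62]
wrist 9524 slopes deg [ 0.43 -0.08] z 127.52129369586788 rect ((599.8331909179688, 161.49090576171875), (148.30148315429688, 58.9581184387207), 3.7589876651763916)
  plate ((599.118408203125, 162.37289428710938), 99.43364715576172)
top 1931 slopes deg [ 0.3  -0.04] z 128.06589540853483 rect ((602.027587890625, 161.9916229248047), (148.0085906982422, 60.585731506347656), 3.6989495754241943)
  plate ((602.16455078125, 166.49850463867188), 101.88391876220703)
scene 1070 slopes deg [0.16 2.35] z 124.45846824903937 rect ((599.662841796875, 159.32366943359375), (150.81704711914062, 63.24260330200195), 3.9207754135131836)
  plate ((607.1033935546875, 161.88223266601562), 108.20065307617188)
bar 137 ((540.154541015625, -297.0655822753906), (44.79933547973633, 12.616636276245117), 0.9029334187507629)
jar change 14.0
garlic change 12.0
shaker change 12.0
```

Run:
```python
from h import *
ci=camera_info("wrist"); ci["world_from_camera"]=np.load("w_T.npy"); d=np.load("w_d.npy")
C=cloud(ci,d,np.c_[[a.ravel() for a in np.meshgrid(range(640),range(480))]].T).reshape(480,640,3)
R=np.hypot(C[...,0]-.5375,C[...,1]+.2995); m=(R<.03)&(C[...,2]>.166)&(C[...,2]<.18)
P=(C[m][:,:2]*1000).astype(np.float32); print(m.sum(),cv2.minAreaRect(P),np.round(cv2.fitLine(P,cv2.DIST_HUBER,0,.01,.01).ravel(),3))
job_done()
```

```text
921 ((536.871826171875, -298.73333740234375), (45.59659194946289, 12.277112007141113), 3.8779172897338867) [ 9.97000e-01  8.30000e-02  5.35792e+02 -2.97542e+02]
the job is handed in; nothing more can be done
```

The dial is at off and the waffle lies flat, same side up, within about 2 mm of the plate's centre. The plate has not moved and the jar, garlic and shaker look undisturbed; handed in at about 23 s.

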